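Tray onto the rails that clear the tin

TASK

Put the polishing tray away: pick it up by its wooden handle and slide it into the open mouth of the steel rack, all the way in to the stops at the back, on the lowest pair of rails that passes clear above the tin standing inside the rack. Leave the tray lying level on that one pair of rails with the handle outside the rack, and leave both tins standing where they are.

Things in the scene. Friction and masses are not known exactly. Their poses are not given: they have to be found in the camera images.
- tray: Loose aluminium sheet, 160 mm wide (x), 220 long (y), 4 thick, with a lip 8 high in all, 0.3 kg, flat on the table at the start. Origin: centre of underside, z up. Upright wooden block handle at x 0, y +80 mm: 60 wide (x), 16 thick (y), top 65 above the underside. The end without handle (-y) goes in first; tray and rack axes then point alike.
- rack: Fixed steel rack, open top and middle, 216 mm wide (x), 160 deep (y), 200 high. Origin: centre of footprint on the table, z up. Mouth faces +y. 3 rail pairs along y; ledge tops at z 60, 115, 170 mm, 5 thick, from |x| 65 to an upright flange at |x| 95, 12 high. Stop bar behind each pair: face at y -70, 15 high. Tray fully in: its origin at rack x 0, y +40, handle 40 outside the mouth.
- low_tin: Flat round plain steel tin, diameter 80 mm, 28 high, loose, upright on the table. Origin: centre of underside. Either this or the tall tin stands in the rack, within 30 mm of its middle; the other stands elsewhere on the table. The 60 mm rails clear it.
- tall_tin: Round plain steel food tin, diameter 74 mm, 84 high, loose, upright on the table. Origin: centre of underside. Either this or the low tin stands in the rack. Too tall for the 60 mm rails; the 115 mm rails are the lowest that clear it.
Things that resemble listed ones, but are neither listed nor needed, are in the scene too. What is shaped like the tall_tin but yellow is not meant.

How it is judged:
At the end, for the whole second after the job is handed in: Tray released and still on the right rails (60 mm pair over the low tin, 115 mm pair over the tall one): underside within 8 mm of the ledges, tilt under 5 degrees, within 10 degrees of square, 20 mm of the middle and 10 mm (inward) or 15 mm (outward) of fully in (((horizontal distance between low_tin and rack below 0.07 m and z of tray in the frame of rack between 0.052 and 0.07 m) or (horizontal distance between tall_tin and rack below 0.07 m and z of tray in the frame of rack between 0.107 and 0.125 m)) and y of tray in the frame of rack between 0.03 and 0.055 m and x of tray in the frame of rack between -0.02 and 0.02 m and angle between the y axis of tray and the y axis of rack, either way round below 0.18 rad and angle between tray's own z axis and vertical below 0.09 rad and linear speed of tray below 0.02 m/s and angular speed of tray below 0.1 rad/s); the robot touches nothing.
It fails at once if the low tin is shifted by more than 25 mm or tipped by more than 20 degrees (distance of low_tin from where it was at the start of the episode above 0.025 m or angle between low_tin's own z axis and vertical above 0.35 rad).
It fails at once if the tall tin is shifted by more than 25 mm or tipped by more than 20 degrees (distance of tall_tin from where it was at the start of the episode above 0.025 m or angle between tall_tin's own z axis and vertical above 0.35 rad).
It also fails if it takes over 32 s, if anything falls off the work surface, if the arm or the gripper's body presses on something with over 40 N, if the wrist force passes 120 N, or if a joint passes its speed limit or range.

ROBOT

A 7-joint arm with a two-finger parallel gripper is mounted at the origin on the work surface. World frame = base frame: x ahead of the robot, y to its left, z up, the work surface at z = 0. Lengths are in m, angles in rad, forces in N, time in s.
With the tool pointing down it reaches from about 0.4 to 0.85 m from the base axis. Payload 10.4 kg.
Tool frame: the origin (TCP) lies between the finger pads; the fingertips stand 8 mm ahead of it and the grasp point (between the pads) lies 11 mm behind it; z points along the fingers, y is the line along which they close (so a half turn about z gives the same grasp; the last joint's range is limited). The gripper opens to 85 mm and grips with 20 to 120 N. Pads are 22 mm wide; open, the fingers measure 114 mm over their backs; the gripper's body (76 mm by 85 mm) begins 54 mm behind the grasp point. The pads swing forward as they close: fully open they stand 13 mm farther back than shut.
Start: joints at [1.132, 0.332, -0.065, 1.46, 0.022, 1.35, -0.088], TCP at [0.252, -0.572, 0.239] pointing down, gripper open.
Joint ranges: [-2.6, 2.6], [-0.5, 2.12], [-1.47, 1.34], [0.16, 2.42], [-1.27, 4.41], [0.06, 2.06], [-2.6, 2.6]. Speed limits (rad/s): [2.22, 2.22, 2.79, 2.79, 3.14, 3.14, 3.14].

INTERFACE

Orientations are given as a rotation vector (axis times angle).
In Python, from rig import env, viewer gives the robot as it stands.
- The arm moves only by the tool play_rows, never from a script. Its argument "rows" is a list of rows, each a list of 2 entries, a list of its own where there are three numbers: the shift along the tool's x, y, z in mm, then the turn, a rotation vector about the tool's x, y, z in degrees. A call has 1 to 5 rows; each row is the pose to reach, as a shift and turn from the pose commanded when the call began, along the tool's axes at that moment; what a row does not reach only later rows make up. A row lasts 1/8 s, in which the tool goes at most 62.5 mm and 10.7 degrees, less where a joint would pass 70% of its speed; a pose out of reach is approached as far as the arm can. A call with a gripper value outside its range is refused whole. "grip" is the finger opening in mm, from 0 to 85.4, set as the call begins (left out, the last holds). The fingers move at their own pace and stop on an object; the grip force is fixed at half the most. Time passes only in rows, so rows that repeat a pose let the fingers close. It gives the time, the measured TCP pose, the force, the opening and the grip force at its end, in the units of the state.
- env.get_state(): the state, without advancing time (a new reading comes with each control period).
- viewer.snapshot(name): name is "side" or "top"; returns the picture (480x640x3 uint8, blue, green, red); there is no depth.
- viewer.get_calibration(name): a dict with "K" (3x3 intrinsics, pixels), "distortion" ([k1, k2, p1, p2, k3] as OpenCV has them; the pictures are not rectified), "view" (4x4, takes a point from world to camera coordinates). Camera axes: x right, y up, looking along -z (the intrinsics and any distortion apply to the point x, -y, -z); pixel columns grow to the right and rows downward; lengths in m; the calibration is good to about 2 mm. A picture is of the moment at which its call begins. get_calibration takes no time and is no camera call.
- env.finish_job(): hands the job in; it is judged then, once.
The state is a dict: "clock": time; "qpos": joint angles; "qd": joint speeds; "joint_torque": joint torques, N m; "tcp_pos": TCP position; "ee_rot": TCP orientation; "contact_force": force on the tool from outside, world axes, zero at the start; "torque": the same for the moment, N m; "width": finger opening in m; "grasp_force": force on a finger pad.
Only numpy, scipy, OpenCV 4.12 (cv2) and the standard library are available. Lean on these libraries where they do the work, as an engineer would, in place of code of your own. Each camera call takes 0.05 s, during which the arm holds its last target. There are 200 camera calls.

## Working session

There is one attempt and no reset: what is moved stays moved. The work goes in short steps, Python scripts to look and compute and a tool call to move; the robot and the scene stay as the last step left them, time stands still between calls to the robot, and variables do not carry over. Pictures are saved under pics/ and viewed, at most 10 in all, crops included, and the job is handed in when it is done.

Besides the shell and the picture viewer there is one more tool, called after "Emit:" as name(argument=value, ...) on one line, values as JSON. play_rows: Moves the arm, as the interface text tells. Its arguments: {"type":"object","properties":{"rows":{"type":"array"},"grip":{"type":"number"}},"required":["rows"]}

```bash
mkdir -p pics; python3 - <<'E'
from rig import env, viewer
import cv2, numpy as np
for n in("side","top"):
    cv2.imwrite(f"pics/{n}0.png",viewer.snapshot(n)); c=viewer.get_calibration(n)
    print(n,np.round(c["K"],1).tolist(),c["distortion"],np.round(c["view"],3).tolist())
s=env.get_state(); print(s["clock"],s["tcp_pos"],s["ee_rot"])
E
```

```text
side [[512.2, 0.0, 316.9], [0.0, 512.2, 236.9], [0.0, 0.0, 1.0]] [-0.02313347  0.          0.          0.          0.        ] [[-0.909, -0.416, -0.023, 0.369], [0.178, -0.439, 0.881, -0.194], [-0.377, 0.797, 0.473, -0.849], [0.0, 0.0, 0.0, 1.0]]
top [[622.9, 0.0, 310.3], [0.0, 622.9, 242.4], [0.0, 0.0, 1.0]] [-0.05856662  0.          0.          0.          0.        ] [[-0.012, -1.0, -0.004, -0.144], [0.982, -0.013, 0.189, -0.495], [-0.189, -0.002, 0.982, -1.057], [0.0, 0.0, 0.0, 1.0]]
0.1 [ 0.25234794 -0.57143087  0.23858853] [-3.07268783e+00 -6.48288247e-01  4.93211772e-04]
```

View pics/side0.png

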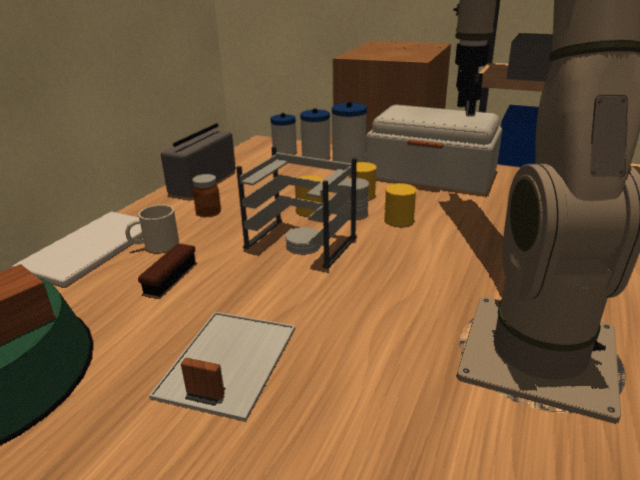

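View pics/top0.png

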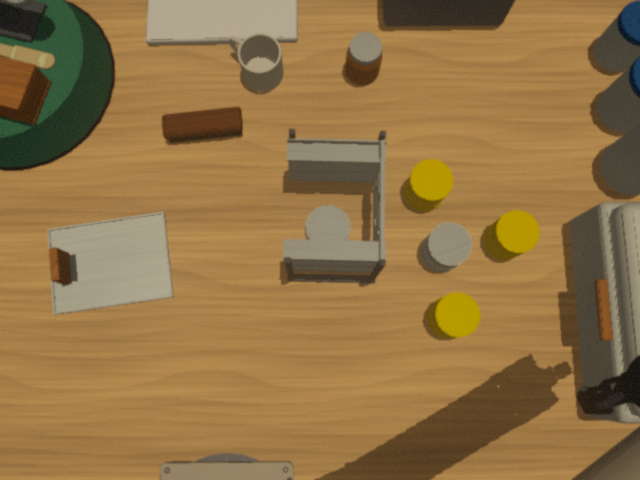

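The low tin (top 328,228; side 303,240) stands in the rack, so the 60 mm rails are right. The tall grey tin stands outside at top (446,247). In the top view the rack spans about columns 285–386 with its mouth to the left. The tray is at (110,262) with its handle on the left at (60,266).

```bash
cat > h.py <<'E'
from rig import env, viewer
import cv2, numpy as np
from scipy.spatial.transform import Rotation as R
def ray(n,px):
    c=viewer.get_calibration(n);V=np.array(c["view"]);K=np.array(c["K"])
    u=cv2.undistortPoints(np.array(px,float).reshape(-1,1,2),K,np.array(c["distortion"])).reshape(-1,2)
    d=np.c_[u[:,0],-u[:,1],-np.ones(len(u))]@V[:3,:3]
    return -V[:3,:3].T@V[:3,3],d
def plane(n,px,z):
    o,d=ray(n,px); return o+d*((z-o[2])/d[:,2])[:,None]
def proj(n,P):
    c=viewer.get_calibration(n);V=np.array(c["view"])
    p=np.atleast_2d(P)@V[:3,:3].T+V[:3,3]; p=p*[1,-1,-1]
    return cv2.projectPoints(p,np.zeros(3),np.zeros(3),np.array(c["K"]),np.array(c["distortion"]))[0].reshape(-1,2)
E
python3 - <<'E'
from h import *
im=cv2.imread("pics/top0.png"); hsv=cv2.cvtColor(im,cv2.COLOR_BGR2HSV)
m=((hsv[...,1]<70)&(hsv[...,2]>90)).astype(np.uint8)*255
roi=np.zeros_like(m); roi[195:330,30:190]=m[195:330,30:190]
c=max(cv2.findContours(roi,0,2)[0],key=cv2.contourArea)
b=cv2.boxPoints(cv2.minAreaRect(c)); print(b)
P=plane("top",b,0.007); print(np.round(P,3),[round(float(np.linalg.norm(P[i]-P[i-1])),3) for i in range(4)],P.mean(0))
big=cv2.resize(im[110:300,260:480],None,fx=3.5,fy=3.1,interpolation=cv2.INTER_CUBIC)
a=cv2.resize(im[120:290,275:395],None,fx=3.5,fy=3.5,interpolation=cv2.INTER_CUBIC)
s=cv2.imread("pics/side0.png"); b2=cv2.resize(s[145:270,230:365],None,fx=2.8,fy=2.8,interpolation=cv2.INTER_CUBIC)
o=np.zeros((595,800,3),np.uint8); o[:a.shape[0],:a.shape[1]]=a; o[:b2.shape[0],421:421+b2.shape[1]]=b2
cv2.imwrite("pics/rack.png",o)
E
```

```text
[[ 41.76586  229.40012 ]
 [162.8078   211.68666 ]
 [175.1258   295.85965 ]
 [ 54.083862 313.57312 ]]
[[0.532 0.351 0.007]
 [0.563 0.124 0.007]
 [0.405 0.096 0.007]
 [0.375 0.318 0.007]] [0.161, 0.23, 0.16, 0.224] [0.46868168 0.22239513 0.007     ]
```

View pics/rack.png

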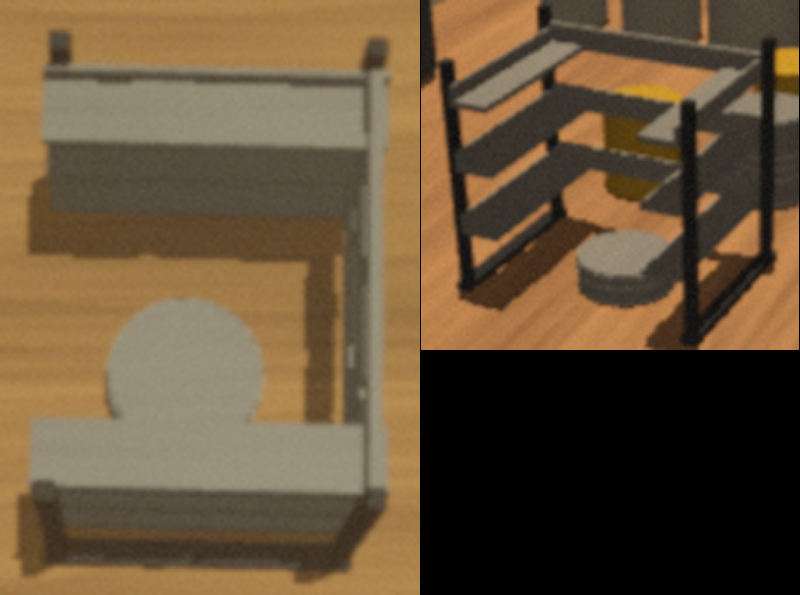

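The crop shows dark posts with tops at crop px (60,36), (376,43), (43,487) and (376,495), and the top ledges' inner front corners at (45,140) and (33,420). The flat tin sits inside and the mouth is at the left.

```bash
python3 - <<'E'
from h import *
im=cv2.imread("pics/top0.png"); hsv=cv2.cvtColor(im,cv2.COLOR_BGR2HSV)
m=((hsv[...,1]<70)&(hsv[...,2]>90)).astype(np.uint8)*255
roi=np.zeros_like(m); roi[195:330,30:190]=m[195:330,30:190]
c=max(cv2.findContours(roi,0,2)[0],key=cv2.contourArea); h=cv2.convexHull(c)
q=cv2.approxPolyDP(h,8,True).reshape(-1,2);print(q.tolist())
if len(q)==4:
    P=plane("top",q,0.007); print(np.round(P,3).tolist(),[round(float(np.linalg.norm(P[i]-P[i-1])),3) for i in range(4)],P.mean(0))
# handle
hm=((hsv[...,1]>120)&(hsv[...,2]<170)&((hsv[...,0]<12)|(hsv[...,0]>170))).astype(np.uint8)*255
r=np.zeros_like(hm); r[230:300,40:85]=hm[230:300,40:85]
x,y,w,hh=cv2.boundingRect(max(cv2.findContours(r,0,2)[0],key=cv2.contourArea)); print("handle px",x,y,w,hh)
cv=lambda L: np.array(L)/3.5+[275,120]
print("posts",np.round(plane("top",cv([[60,36],[376,43],[43,487],[376,495]]),.2),3).tolist())
print("ledge inner",np.round(plane("top",cv([[45,140],[365,148],[33,420],[363,424]]),.17),3).tolist())
print("tin",plane("top",cv([[185,376]]),.028), "cam",ray("top",[[0,0]])[0])
E
```

```text
[[163, 213], [171, 296], [54, 313], [49, 229]]
[[0.56, 0.123, 0.007], [0.405, 0.104, 0.007], [0.376, 0.318, 0.007], [0.533, 0.338, 0.007]] [0.216, 0.156, 0.216, 0.158] [0.46841007 0.22077268 0.007     ]
handle px 60 269 2 2
posts [[0.645, -0.124, 0.2], [0.639, -0.267, 0.2], [0.438, -0.115, 0.2], [0.433, -0.259, 0.2]]
ledge inner [[0.605, -0.116, 0.17], [0.6, -0.263, 0.17], [0.474, -0.11, 0.17], [0.47, -0.258, 0.17]]
tin [[ 0.5240404  -0.18242651  0.028     ]] cam [ 0.28455476 -0.15220553  1.13124978]
```

Emit:
play_rows(rows=[[[0, 0, -60], [0, 0, 0]], [[539, -714, -60], [0, 0, 16.4]], [[539, -714, -60], [0, 0, 16.4]], [[539, -714, -60], [0, 0, 16.4]], [[539, -714, -60], [0, 0, 16.4]]], grip=60)

```text
clock: 0.72
tcp_pos: [0.3098, -0.3262, 0.2991]
ee_rot: [3.135, 0.203, -0.0]
contact_force: [0.9, -0.6, 1.3]
width: 0.0604
grasp_force: 0.0
```

```bash
cat >> h.py <<'E'
def go(p,yaw):  # tool shift mm / turn deg to reach TCP p, tool y = -(y axis of a body with this yaw, deg)
    s=env.get_state(); Rc=R.from_rotvec(s["ee_rot"]); a=np.radians(yaw)
    Rt=R.from_matrix(np.array([[np.cos(a),np.sin(a),0],[np.sin(a),-np.cos(a),0],[0,0,-1]]))
    print(round(s["clock"],2),np.round(s["tcp_pos"],4),"F",np.round(s["contact_force"],1),"w",round(s["width"],4),"g",round(s["grasp_force"],1),
      "shift",np.round(Rc.inv().apply(np.array(p)-s["tcp_pos"])*1000,1),"turn",np.round(np.degrees((Rc.inv()*Rt).as_rotvec()),2))
E
python3 -c "
from h import *
go([.458,.300,.30],7.4)"
```

```text
0.72 [ 0.3098 -0.3262  0.2991] F [ 0.9 -0.6  1.3] w 0.0604 g 0.0 shift [ 227.9 -601.8   -1.1] turn [0.01 0.01 0.03]
```

Emit:
play_rows(rows=[[[45, -43, 0], [0, 0, 0]], [[90, -86, 0], [0, 0, 0]], [[115, -140, 0], [0, 0, 0]], [[130, -200, 0], [0, 0, 0]], [[145, -260, 0], [0, 0, 0]]])

```text
clock: 1.35
tcp_pos: [0.4197, -0.0498, 0.2991]
ee_rot: [3.135, 0.203, -0.0]
contact_force: [1.0, -1.0, 0.4]
width: 0.0601
grasp_force: 0.0
```

Emit:
play_rows(rows=[[[83, -342, 0], [0, 0, 0]], [[83, -342, 0], [0, 0, 0]], [[83, -342, 0], [0, 0, 0]], [[83, -342, 0], [0, 0, 0]], [[83, -342, 0], [0, 0, 0]]])

```text
clock: 1.98
tcp_pos: [0.4538, 0.2604, 0.2994]
ee_rot: [3.135, 0.201, 0.001]
contact_force: [1.2, -0.6, 0.1]
width: 0.0602
grasp_force: 0.0
```

```bash
python3 - <<'E'
from h import *
go([.458,.300,.15],7.4)
E
```

```text
1.98 [0.4538 0.2604 0.2994] F [ 1.2 -0.6  0.1] w 0.0602 g 0.0 shift [  9.1 -38.8 149.4] turn [ 0.02 -0.05 -0.05]
```

Emit:
play_rows(rows=[[[9, -39, 40], [0, 0, 0]], [[9, -39, 95], [0, 0, 0]], [[9, -39, 150], [0, 0, 0]], [[9, -39, 180], [0, 0, 0]], [[9, -39, 180], [0, 0, 0]]])

```text
clock: 2.6
tcp_pos: [0.4563, 0.2977, 0.1172]
ee_rot: [3.133, 0.204, -0.007]
contact_force: [0.5, 0.6, -0.0]
width: 0.0599
grasp_force: 0.0
```

```bash
python3 - <<'E'
from h import *
go([.458,.300,.035],7.4)
a=viewer.snapshot("top")[190:340,10:210]; b=viewer.snapshot("side")[250:450,120:330]
o=np.zeros((600,800,3),np.uint8)
a=cv2.resize(a,(400,300));b=cv2.resize(b,(400,381)); o[:300,:400]=a;o[:381,400:]=b
cv2.imwrite("pics/pre.png",o[:381])
# expected handle top centre in both views
print(proj("top",[[.458,.300,.065]]),proj("side",[[.458,.300,.065],[.458,.300,.12]]))
E
```

```text
2.6 [0.4563 0.2977 0.1172] F [ 0.5  0.6 -0. ] w 0.0599 g 0.0 shift [ 2.4 -2.1 82.2] turn [0.08 0.25 0.04]
[[ 53.58665936 263.38565485]] [[199.22223594 363.70802515]
 [194.03985881 334.20194679]]
```

View pics/pre.png

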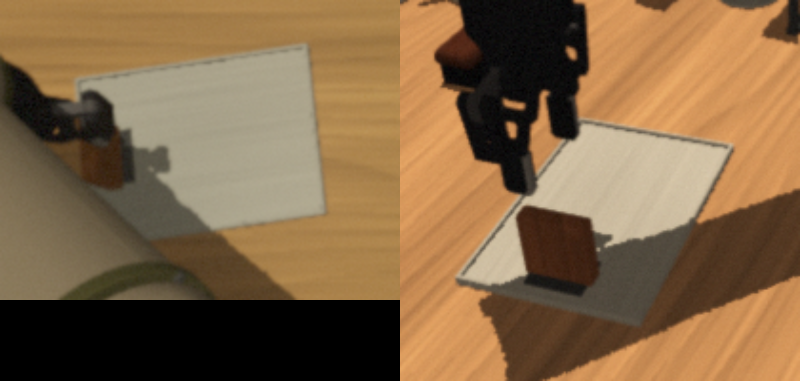

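The gripper hangs above the handle (side crop, handle top at 518–595, 207–220). That is about 2–3 px from the predicted spot, so I descend.

Emit:
play_rows(rows=[[[0, 0, 30], [0, 0, 0]], [[0, 0, 55], [0, 0, 0]], [[0, 0, 82], [0, 0, 0]], [[0, 0, 82], [0, 0, 0]], [[0, 0, 82], [0, 0, 0]]])

```text
clock: 3.32
tcp_pos: [0.4586, 0.2994, 0.0393]
ee_rot: [-3.134, -0.203, -0.004]
contact_force: [-0.3, -0.4, 0.4]
width: 0.0603
grasp_force: 0.0
```

Emit:
play_rows(rows=[[[0, 0, 0], [0, 0, 0]], [[0, 0, 0], [0, 0, 0]], [[0, 0, 0], [0, 0, 0]], [[0, 0, 0], [0, 0, 0]]], grip=5)

```text
clock: 3.82
tcp_pos: [0.4581, 0.2992, 0.0382]
ee_rot: [-3.134, -0.204, -0.002]
contact_force: [-1.2, -0.3, 6.6]
width: 0.0151
grasp_force: 59.8
```

Emit:
play_rows(rows=[[[0, 0, -15], [0, 0, 0]], [[0, 0, -35], [0, 0, 0]], [[0, 0, -55], [0, 0, 0]], [[0, 0, -72], [0, 0, 0]], [[0, 0, -72], [0, 0, 0]]])

```text
clock: 4.45
tcp_pos: [0.4584, 0.2991, 0.111]
ee_rot: [-3.134, -0.203, -0.004]
contact_force: [0.6, -0.1, -4.4]
width: 0.0151
grasp_force: 59.0
```

```bash
python3 - <<'E'
from h import *
go([.551,.110,.110],-2.4)
E
```

```text
4.45 [0.4584 0.2991 0.111 ] F [ 0.6 -0.1 -4.4] w 0.0151 g 59.0 shift [ 67.5 199.5   1. ] turn [-0.04 -0.15  9.81]
```

Emit:
play_rows(rows=[[[10, 25, 0], [0, 0, 1.5]], [[23, 65, 0], [0, 0, 3.5]], [[38, 110, 0], [0, 0, 5.5]], [[53, 155, 0], [0, 0, 7.5]], [[68, 199, 0], [0, 0, 9.8]]])

```text
clock: 5.08
tcp_pos: [0.5509, 0.1083, 0.1086]
ee_rot: [3.14, -0.067, -0.001]
contact_force: [0.8, 0.4, -3.9]
width: 0.0153
grasp_force: 59.1
```

Emit:
play_rows(rows=[[[0, 0, 0], [0, 0, 0]], [[0, 0, 0], [0, 0, 0]]])

```text
clock: 5.32
tcp_pos: [0.5502, 0.1105, 0.1087]
ee_rot: [-3.141, 0.065, 0.002]
contact_force: [0.6, 1.0, -3.8]
width: 0.015
grasp_force: 59.3
```

```bash
python3 - <<'E'
from h import *
go([.5435,-.07,.110],-2.4)
a=viewer.snapshot("top")[110:310,160:400]; b=viewer.snapshot("side")[130:350,160:380]
a=cv2.resize(a,(480,400));b=cv2.resize(b,(320,320)); o=np.zeros((400,800,3),np.uint8)
o[:,:480]=a;o[:320,480:]=b
cv2.imwrite("pics/mouth.png",o)
E
```

```text
5.33 [0.5502 0.1105 0.1087] F [ 0.6  1.  -3.8] w 0.015 g 59.3 shift [  0.8 180.6  -1.3] turn [-0.02  0.07  0.04]
```

View pics/mouth.png

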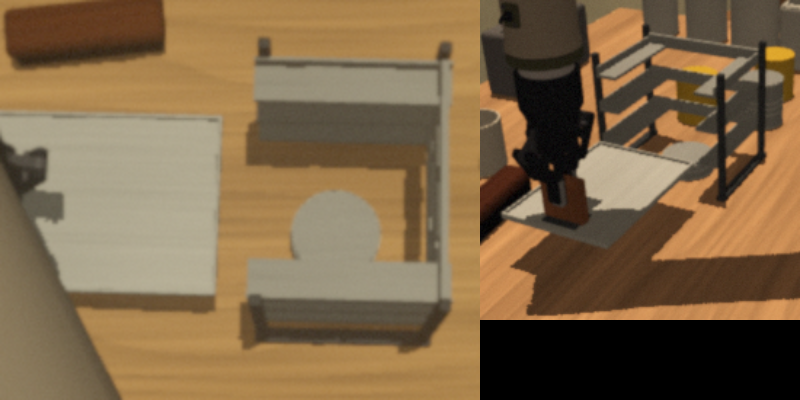

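The tray lies level in front of the mouth, with front corners at crop (221,117) and (217,293). I check them against the rack.

```bash
python3 - <<'E'
from h import *
P=plane("top",np.array([[221,117],[217,293]])/2+[160,110],.0785)
a=np.radians(-2.4); Ro=np.array([[np.cos(a),-np.sin(a)],[np.sin(a),np.cos(a)]])
q=(P[:,:2]-[.5385,-.19])@Ro; print(P,q,np.degrees(np.arctan2(*(P[0]-P[1])[1::-1])))
E
```

```text
[[ 0.62071779 -0.08177681  0.0785    ]
 [ 0.46340602 -0.07841355  0.0785    ]] [[ 0.07761376  0.11157118]
 [-0.07970086  0.10834396]] -1.2247718724564165
```

Emit:
play_rows(rows=[[[0, 15, 1], [0, 0, 0]], [[0, 40, 2], [0, 0, 0]], [[0, 65, 3], [0, 0, 0]], [[0, 90, 3], [0, 0, 0]], [[0, 115, 3], [0, 0, 0]]])

```text
clock: 6.05
tcp_pos: [0.5455, -0.0063, 0.1062]
ee_rot: [3.14, -0.065, -0.0]
contact_force: [0.6, -0.6, -3.1]
width: 0.0155
grasp_force: 59.4
```

Emit:
play_rows(rows=[[[0, 15, 0], [0, 0, 0]], [[0, 30, 0], [0, 0, 0]], [[0, 42, 0], [0, 0, 0]], [[0, 52, 0], [0, 0, 0]], [[0, 52, 0], [0, 0, 0]]])

```text
clock: 6.68
tcp_pos: [0.5438, -0.0574, 0.1062]
ee_rot: [3.141, -0.067, -0.0]
contact_force: [-0.3, -0.0, -5.1]
width: 0.0154
grasp_force: 59.3
```

```bash
python3 - <<'E'
from h import *
go([.5435,-.07,.100],-2.4)
E
```

```text
6.67 [ 0.5438 -0.0574  0.1062] F [-0.3 -0.  -5.1] w 0.0154 g 59.3 shift [ 0.3 12.6  6.2] turn [ 0.01  0.01 -0.03]
```

Creep to the stops in small steps, watching the force.

Emit:
play_rows(rows=[[[0, 3, 1], [0, 0, 0]], [[0, 6, 2], [0, 0, 0]], [[0, 8, 2], [0, 0, 0]], [[0, 8, 2], [0, 0, 0]]])

```text
clock: 7.18
tcp_pos: [0.5435, -0.0649, 0.1043]
ee_rot: [3.141, -0.065, 0.0]
contact_force: [-0.0, -0.2, -3.4]
width: 0.0151
grasp_force: 59.3
```

Emit:
play_rows(rows=[[[0, 2, 0], [0, 0, 0]], [[0, 4, 0], [0, 0, 0]], [[0, 4, 0], [0, 0, 0]]])

```text
clock: 7.55
tcp_pos: [0.5433, -0.069, 0.1043]
ee_rot: [3.141, -0.066, 0.0]
contact_force: [-0.8, 0.1, -4.1]
width: 0.0154
grasp_force: 59.3
```

Emit:
play_rows(rows=[[[0, 1.5, 0], [0, 0, 0]], [[0, 3, 0], [0, 0, 0]], [[0, 3, 0], [0, 0, 0]]])

```text
clock: 7.92
tcp_pos: [0.5433, -0.0716, 0.1044]
ee_rot: [-3.141, 0.065, -0.0]
contact_force: [0.7, 1.1, -3.4]
width: 0.0153
grasp_force: 59.3
```

Emit:
play_rows(rows=[[[0, 1.5, 0], [0, 0, 0]], [[0, 3, 0], [0, 0, 0]], [[0, 3, 0], [0, 0, 0]]])

```text
clock: 8.3
tcp_pos: [0.5433, -0.0717, 0.1047]
ee_rot: [-3.138, 0.061, -0.001]
contact_force: [-0.6, 10.6, -0.6]
width: 0.0153
grasp_force: 59.9
```

```bash
python3 - <<'E'
from h import *
go([.5435,-.07,.100],-2.4)
a=viewer.snapshot("top")[100:310,220:420]; b=viewer.snapshot("side")[130:280,220:370]
a=cv2.resize(a,(400,420));b=cv2.resize(b,(400,400)); o=np.zeros((420,800,3),np.uint8)
o[:,:400]=a;o[:400,400:]=b
cv2.imwrite("pics/in.png",o)
E
```

```text
8.3 [ 0.5433 -0.0717  0.1047] F [-0.6 10.6 -0.6] w 0.0153 g 59.9 shift [ 0.1 -1.7  4.7] turn [-0.18 -0.03  0.16]
```

View pics/in.png

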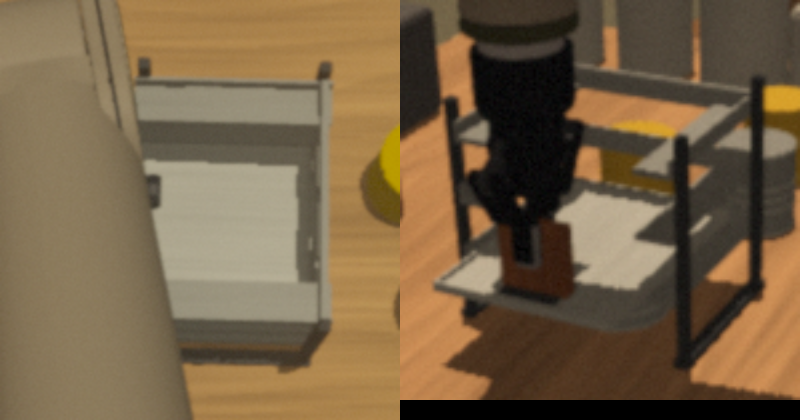

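The tray is in on the lowest rails and touching the stops (10.6 N at y −0.0717). I relieve the push and lower it.

Emit:
play_rows(rows=[[[0, -3, 1], [0, 0, 0]], [[0, -3, 3], [0, 0, 0]], [[0, -3, 5], [0, 0, 0]], [[0, -3, 5], [0, 0, 0]]])

```text
clock: 8.9
tcp_pos: [0.5433, -0.0716, 0.0992]
ee_rot: [-3.141, 0.065, -0.0]
contact_force: [1.1, 3.3, -4.2]
width: 0.015
grasp_force: 59.4
```

Emit:
play_rows(rows=[[[0, 0, 1], [0, 0, 0]], [[0, 0, 2], [0, 0, 0]], [[0, 0, 2], [0, 0, 0]]])

```text
clock: 9.28
tcp_pos: [0.5434, -0.0715, 0.0981]
ee_rot: [3.141, -0.065, 0.001]
contact_force: [-3.0, 4.2, 4.9]
width: 0.0151
grasp_force: 61.1
```

Emit:
play_rows(rows=[[[0, 0, 0], [0, 0, 0]], [[0, 0, 0], [0, 0, 0]], [[0, 0, 0], [0, 0, 0]], [[0, 0, 0], [0, 0, 0]]], grip=45)

```text
clock: 9.78
tcp_pos: [0.5431, -0.0719, 0.0973]
ee_rot: [3.141, -0.065, -0.0]
contact_force: [-0.3, -0.2, 0.1]
width: 0.0456
grasp_force: 0.0
```

Emit:
play_rows(rows=[[[0, 0, -15], [0, 0, 0]], [[0, 0, -40], [0, 0, 0]], [[0, 0, -80], [0, 0, 0]], [[0, 0, -130], [0, 0, 0]], [[0, 0, -170], [0, 0, 0]]])

```text
clock: 10.4
tcp_pos: [0.5434, -0.0714, 0.2705]
ee_rot: [3.14, -0.064, 0.003]
contact_force: [0.9, 0.3, -0.7]
width: 0.0452
grasp_force: 0.0
```

Emit:
play_rows(rows=[[[0, -50, 0], [0, 0, 0]], [[0, -110, 0], [0, 0, 0]], [[0, -170, 0], [0, 0, 0]], [[0, -220, 0], [0, 0, 0]], [[0, -220, 0], [0, 0, 0]]])

```text
clock: 11.02
tcp_pos: [0.5511, 0.1534, 0.2686]
ee_rot: [-3.139, 0.053, -0.001]
contact_force: [-0.2, -0.3, -0.1]
width: 0.0448
grasp_force: 0.0
```

```bash
python3 - <<'E'
from h import *
go([.5435,-.07,.100],-2.4)
a=viewer.snapshot("top")[100:310,220:500]; b=viewer.snapshot("side")[130:280,220:370]
a=cv2.resize(a,(448,336));b=cv2.resize(b,(350,350)); o=np.zeros((350,800,3),np.uint8)
o[:336,:448]=a;o[:,450:]=b
cv2.imwrite("pics/end.png",o)
E
```

```text
11.03 [0.5511 0.1534 0.2686] F [-0.2 -0.3 -0.1] w 0.0448 g 0.0 shift [-1.000e-01  2.239e+02  1.681e+02] turn [-0.13 -0.04  0.47]
```

View pics/end.png

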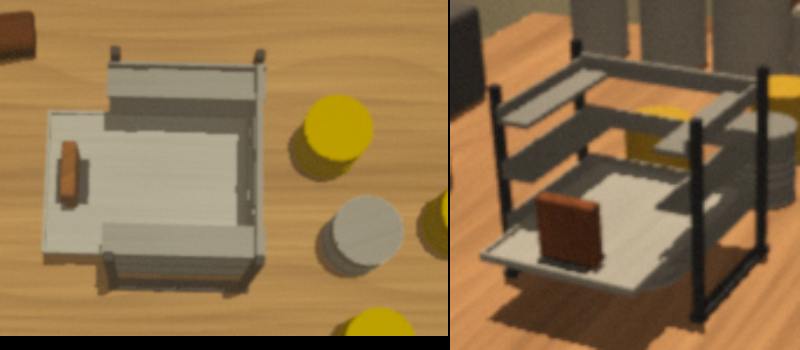

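The tray lies level on the lowest rails, against the stops, with its handle outside at crop (69,172). The tall tin (362,233) stands as before.

```bash
python3 -c "
from rig import env
print(env.finish_job())"
```

```text
the job is handed in; nothing more can be done
None
```

The tray is on the 60 mm rails over the low tin, pushed in to the stops and released, and the job was handed in at about 11 s; no verdict came back, and the low tin was hidden under the tray in the last picture.

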